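Sort the prep vegetables into their pans

TASK

Sort the vegetables on the green board into the prep pans: both tomatoes into the white pan, both onions into the grey steel pan and the mushroom into the black pan. Set each one down gently on the bottom of its pan, not on top of another and never dropped from a height, and leave the oil bottle and the steel bowl where they stand.

Things in the scene. Friction and masses are not known exactly. Their poses are not given: they have to be found in the camera images.
- red_tomato: Red tomato, round and slightly flattened, 54 mm across and 46 mm high, with a flat green star of leaves on top; standing on a 15 mm thick green chopping board on the robot's right. The vegetables start in any order, centres 80 mm or more apart. Origin: on its axis at mid-height (23 mm above its flat underside), where it is widest; z up through the stalk. About 85 g.
- yellow_tomato: Bright yellow tomato, round and slightly flattened, 54 mm across and 46 mm high, with a flat green star of leaves on top; standing on a 15 mm thick green chopping board on the robot's right. The vegetables start in any order, centres 80 mm or more apart. Origin: on its axis at mid-height (23 mm above its flat underside), where it is widest; z up through the stalk. About 85 g.
- brown_onion: Golden-brown onion, 56 mm across and 54 mm high, with fine pale ribs and a small pointed neck on top; standing on the green chopping board. The vegetables start in any order, centres 80 mm or more apart. Origin: on its axis, 27 mm above its flat root end, where it is widest; z up through the neck. About 95 g.
- red_onion: Dark purple (red) onion, 56 mm across and 54 mm high, with fine pale ribs and a small pointed neck on top; standing on the green chopping board. The vegetables start in any order, centres 80 mm or more apart. Origin: on its axis, 27 mm above its flat root end, where it is widest; z up through the neck. About 95 g.
- mushroom: White mushroom standing on its stem on the green chopping board: domed cap 48 mm across, 25 mm high, on a stem 25 mm thick, 42 mm high in all. Origin: on its axis at mid-height, 21 mm above the foot of the stem; the cap begins 4 mm below the origin and is widest from 1 to 6 mm above it; z up through the cap. About 30 g.
- white_pan: White pan for the tomatoes: fixed, empty, open-topped, 176 (its x) by 162 mm (its y) over the rim, 65 mm high. Origin: centre of its underside; z up. Floor 3 mm thick, 143 by 129 mm inside; walls lean out to a mouth of 150 by 136 mm within a flat rim. One of three in a row on the robot's left, in any order, rims up to 25 mm apart, x pointing away from the robot within 0.05 rad.
- steel_pan: Grey stainless-steel pan for the onions: fixed, empty, open-topped, 176 (its x) by 162 mm (its y) over the rim, 65 mm high. Origin: centre of its underside; z up. Floor 3 mm thick, 143 by 129 mm inside; walls lean out to a mouth of 150 by 136 mm within a flat rim. One of three in a row on the robot's left, in any order, rims up to 25 mm apart, x pointing away from the robot within 0.05 rad.
- black_pan: Black plastic pan for the mushroom: fixed, empty, open-topped, 176 (its x) by 162 mm (its y) over the rim, 65 mm high. Origin: centre of its underside; z up. Floor 3 mm thick, 143 by 129 mm inside; walls lean out to a mouth of 150 by 136 mm within a flat rim. One of three in a row on the robot's left, in any order, rims up to 25 mm apart, x pointing away from the robot within 0.05 rad.
- oil_bottle: Bystander: loose bottle of golden oil with a blue label and yellow cap, 61 mm across, 198 mm tall, standing beyond the far edge of the board. Origin: centre of its underside, z up. 0.48 kg.
- steel_bowl: Bystander: loose empty steel bowl, 124 mm across the rim, 48 mm high, on the worktop to the left of the bottle. Origin: centre of its underside, z up. 0.22 kg.

How it is judged:
At the end, for the whole second after the job is handed in: Both tomatoes lie in the white pan, both onions in the steel pan and the mushroom in the black pan: each vegetable's centre inside the pan walls and less than 45 mm above the pan's underside (resting on its floor, not on another), and all at rest (under 0.02 m/s and 0.5 rad/s) (x of red_tomato in the frame of white_pan between -0.072 and 0.072 m and y of red_tomato in the frame of white_pan between -0.065 and 0.065 m and z of red_tomato in the frame of white_pan between 0 and 0.045 m and linear speed of each of red_tomato, yellow_tomato, brown_onion, red_onion, mushroom below 0.02 m/s and angular speed of each of red_tomato, yellow_tomato, brown_onion, red_onion, mushroom below 0.5 rad/s and x of yellow_tomato in the frame of white_pan between -0.072 and 0.072 m and y of yellow_tomato in the frame of white_pan between -0.065 and 0.065 m and z of yellow_tomato in the frame of white_pan between 0 and 0.045 m and x of brown_onion in the frame of steel_pan between -0.072 and 0.072 m and y of brown_onion in the frame of steel_pan between -0.065 and 0.065 m and z of brown_onion in the frame of steel_pan between 0 and 0.045 m and x of red_onion in the frame of steel_pan between -0.072 and 0.072 m and y of red_onion in the frame of steel_pan between -0.065 and 0.065 m and z of red_onion in the frame of steel_pan between 0 and 0.045 m and x of mushroom in the frame of black_pan between -0.072 and 0.072 m and y of mushroom in the frame of black_pan between -0.065 and 0.065 m and z of mushroom in the frame of black_pan between 0 and 0.045 m); the robot touches nothing.
It fails at once if a vegetable is dropped or thrown: it moves faster than 0.95 m/s (a free fall of some 45 mm) while the fingers do not touch it ((linear speed of red_tomato above 0.95 m/s and contact force between the fingers and red_tomato below 0.05 N) or (linear speed of yellow_tomato above 0.95 m/s and contact force between the fingers and yellow_tomato below 0.05 N) or (linear speed of brown_onion above 0.95 m/s and contact force between the fingers and brown_onion below 0.05 N) or (linear speed of red_onion above 0.95 m/s and contact force between the fingers and red_onion below 0.05 N) or (linear speed of mushroom above 0.95 m/s and contact force between the fingers and mushroom below 0.05 N)).
It fails at once if the oil bottle is moved more than 20 mm or tipped over (distance of oil_bottle from where it was at the start of the episode above 0.02 m or angle between oil_bottle's own z axis and vertical above 0.3 rad).
It fails at once if the steel bowl is moved more than 20 mm (distance of steel_bowl from where it was at the start of the episode above 0.02 m).
It also fails if it takes over 141 s, if anything falls off the work surface, if the arm or the gripper's body presses on something with over 40 N, if the wrist force passes 120 N, or if a joint passes its speed limit or range.

ROBOT

A 7-joint arm with a two-finger parallel gripper is mounted at the origin on the work surface. World frame = base frame: x ahead of the robot, y to its left, z up, the work surface at z = 0. Lengths are in m, angles in rad, forces in N, time in s.
With the tool pointing down it reaches from about 0.425 to 0.825 m from the base axis. Payload 3.6 kg.
Tool frame: the origin (TCP) lies on the centre line of the jaws, within the pads' length; the fingertips stand 8 mm ahead of it and the grasp point (between the pads) lies 11 mm behind it; z points along the fingers, y is the line along which they close (so a half turn about z gives the same grasp; the last joint's range is limited). The gripper opens to 93 mm and grips with 3 to 60 N. Pads are 15 mm wide; open, the fingers measure 128 mm over their backs; the gripper's body (75 mm by 188 mm) begins 65 mm behind the grasp point.
Start: joints at [1.29, 0.615, -0.013, 1.423, 0.008, 1.103, -0.04], TCP at [0.163, -0.629, 0.227] pointing down, gripper open.
Joint ranges: [-3.12, 3.12], [-0.3, 2.06], [-1.34, 1.32], [0.26, 2.42], [-1.36, 4.5], [0.01, 1.98], [-2.84, 2.84]. Speed limits (rad/s): [2.79, 2.79, 3.14, 3.14, 3.14, 3.14, 3.14].

INTERFACE

Orientations are given as [roll, pitch, yaw] about the fixed x, y, z axes, in that order (R = Rz(yaw) Ry(pitch) Rx(roll)).
In Python, from workcell import env, camera, find_in, place_of gives the robot as it stands.
- The arm moves only by the tool servo_tool, never from a script. Its argument "series" is a list that holds one entry, the list of rows, each a list of 7 numbers: the shift along the tool's x, y, z in mm, then the turn, a rotation vector about the tool's x, y, z in rad, then the gripper command: -1 is shut, 1 is fully open, values between are in proportion. A call has 1 to 20 rows; each row shifts and turns the commanded pose from where the row before left it, along the tool's axes as they then stand; what a row does not reach is not made up. A row lasts 1/8 s, in which the tool goes at most 62.5 mm and 10.7 degrees, less where a joint would pass 70% of its speed; a pose out of reach is approached as far as the arm can. A call with a gripper value outside its range is refused whole. The fingers move at their own pace and stop on an object; "squeeze" is the grip in N (left out, the last holds). Time passes only in rows, so rows that do not move let the fingers close. It gives the time, the measured TCP pose, the force, the opening and the grip force at its end, in the units of the state.
- env.read_state(): the state, without advancing time (a new reading comes with each control period).
- camera(name): name is "scene" or "top" or "wrist"; returns a dict with "img" (420x560x3 uint8, red, green, blue), "z_map" (420x560 float32, m along the optical axis (not along the pixel's ray), 0 where there is no reading), "fx", "fy", "cx", "cy" (pixels), "world_from_camera" (4x4, takes a point from camera to world coordinates). Camera axes: x right, y down, z forward; pixel columns grow to the right and rows downward; lengths in m; the calibration is good to about 2 mm. The wrist camera is an equidistant fisheye: a pixel r from the principal point sees the ray r / f radians off the axis. A picture is of the moment at which its call begins.
- env.job_done(): hands the job in; it is judged then, once.
Trained networks look in the newest picture that a camera, given by its name, has taken for a name from the list of things; names that differ only in an ending like _2 or _b are one class to them, and where a whole thing is asked for, a point or a joint stands for the part that bears it (a point fixed in the world has none). Each returns a list of dicts, best first, with "confidence" (0 to 1); they miss things now and then, are a little off and sometimes report something else, mostly with a low value. They report only what shows in the picture. A call takes as long as a camera call.
- find_in(thing, camera): "extent" ([left, top, right, bottom] as shares, 0 to 1, of the picture: columns of its width, rows of its height, round what is visible of it).
- place_of(thing, camera): "location" ([column, row] as shares, 0 to 1, of the picture: columns of its width, rows of its height: a listed point, or the origin of a listed thing).
The state is a dict: "time_s": time; "qpos": joint angles; "joint_velocities": joint speeds; "joint_efforts": joint torques, N m; "eef_pos": TCP position; "tcp_rot": TCP orientation; "force": force on the tool from outside, world axes, zero at the start; "torque": the same for the moment, N m; "finger_gap": finger opening in m; "finger_force": force on a finger pad.
Only numpy, scipy, OpenCV 4.12 (cv2) and the standard library are available. Lean on these libraries where they do the work, as an engineer would, in place of code of your own. Each camera call takes 0.05 s, during which the arm holds its last target. There are 200 camera calls.

## Working session

There is one attempt and no reset: what is moved stays moved. The work goes in short steps, Python scripts to look and compute and a tool call to move; the robot and the scene stay as the last step left them, time stands still between calls to the robot, and variables do not carry over. Pictures are saved under pics/ and viewed, at most 14 in all, crops included, and the job is handed in when it is done.

Besides the shell and the picture viewer there is one more tool, called in YAML: its name, and indented under it one key for each argument. servo_tool: Moves the arm, as the interface text tells. Its arguments: {"type":"object","properties":{"series":{"type":"array"},"squeeze":{"type":"number"}},"required":["series"]}

```bash
mkdir -p pics; cat > h.py <<'E'
import numpy as np, cv2
from workcell import env, camera, find_in, place_of
def px2w(c,u,v,z):  # pixel -> world on plane height z
    T=c["world_from_camera"]; d=T[:3,:3]@np.array([(u-c["cx"])/c["fx"],(v-c["cy"])/c["fy"],1]); o=T[:3,3]
    return o+d*(z-o[2])/d[2]
def cloud(c):
    z=c["z_map"]; v,u=np.mgrid[:420,:560]; P=np.stack([(u-c["cx"])/c["fx"]*z,(v-c["cy"])/c["fy"]*z,z],-1)
    T=c["world_from_camera"]; return P@T[:3,:3].T+T[:3,3]
H=dict(red_tomato=.038,yellow_tomato=.038,brown_onion=.042,red_onion=.042,mushroom=.036,white_pan=0,steel_pan=0,black_pan=0,oil_bottle=0,steel_bowl=0)
E
python3 - <<'E'
from h import *
c=camera("top"); s=camera("scene")
for n,k in(("top",c),("scene",s)): cv2.imwrite(f"pics/{n}0.png",k["img"][:,:,::-1])
for n,h in H.items():
    for cn,k in(("top",c),("scene",s)):
        for r in place_of(n,cn)[:2]:
            u,v=r["location"][0]*560,r["location"][1]*420
            print(n,cn,round(r["confidence"],2),int(u),int(v),px2w(k,u,v,h).round(3)[:2])
print(env.read_state())
E
```

```text
red_tomato scene 0.59 241 154 [ 0.462 -0.113]
yellow_tomato top 0.85 409 239 [ 0.544 -0.285]
yellow_tomato scene 0.67 165 164 [ 0.55 -0.28]
brown_onion top 0.83 388 275 [ 0.461 -0.228]
brown_onion scene 0.81 198 146 [ 0.466 -0.226]
red_onion top 0.79 429 282 [ 0.443 -0.322]
red_onion scene 0.55 166 133 [ 0.441 -0.326]
red_onion scene 0.49 198 143 [ 0.457 -0.231]
mushroom scene 0.73 198 180 [ 0.579 -0.182]
white_pan top 0.83 263 240 [0.555 0.061]
white_pan top 0.6 369 229 [ 0.575 -0.197]
white_pan scene 0.67 299 200 [0.541 0.059]
steel_pan top 0.87 190 255 [0.523 0.237]
steel_pan scene 0.57 375 207 [0.514 0.239]
black_pan scene 0.92 458 214 [0.481 0.427]
black_pan scene 0.61 143 233 [ 0.741 -0.249]
oil_bottle top 0.68 388 162 [ 0.742 -0.253]
oil_bottle scene 0.97 144 234 [ 0.744 -0.246]
oil_bottle scene 0.22 456 218 [0.498 0.423]
steel_bowl top 0.82 308 148 [ 0.784 -0.056]
steel_bowl scene 0.86 218 268 [ 0.788 -0.053]
steel_bowl scene 0.65 163 166 [ 0.519 -0.307]
{'time_s': 1.1, 'qpos': array([ 1.29049635,  0.61488601, -0.01264687,  1.42339747,  0.00810318,
        1.10340659, -0.04038319]), 'joint_velocities': array([-0.00146727,  0.00067773, -0.00092367, -0.00147385, -0.00037352,
       -0.00063982, -0.00181609]), 'joint_efforts': array([ 3.22963106e-04, -4.58828330e+01,  2.09165770e-01, -1.66030294e+01,
       -6.11179671e-02,  1.31802485e-02,  1.93324217e-05]), 'eef_pos': array([ 0.16324396, -0.62913643,  0.22665002]), 'tcp_rot': array([-3.14154392e+00, -5.95905706e-05,  2.53898776e-01]), 'force': array([ 0.67500822, -0.87400765,  0.37609364]), 'torque': array([-0.03115176,  0.00917605,  0.00653366]), 'finger_force': 0.0, 'finger_gap': 0.09287146132665759}
```

View pics/top0.png

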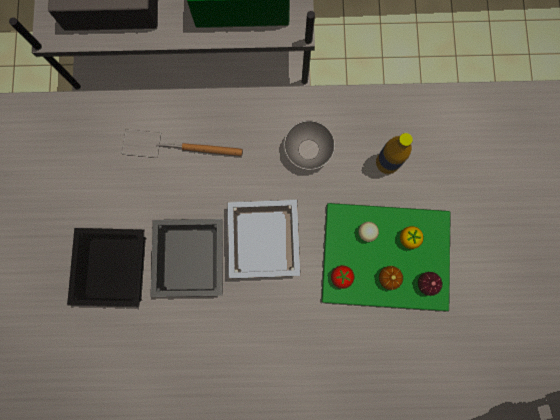

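View pics/scene0.png

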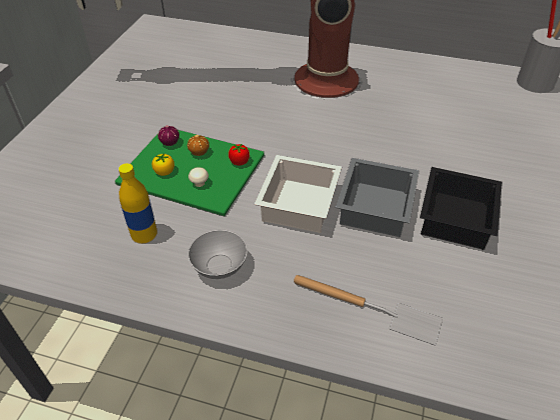

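The top view shows red tomato at (343,277), mushroom (368,232), yellow tomato (412,237), brown onion (391,278) and red onion (430,284). The pans from left to right are black, steel and white. The scene view agrees. I'll refine the positions with depth.

```bash
python3 - <<'E'
from h import *
ks={n:camera(n) for n in("top","scene")}
G=dict(red_tomato=(.462,-.113,.046),yellow_tomato=(.546,-.283,.046),brown_onion=(.463,-.228,.054),red_onion=(.442,-.324,.054),mushroom=(.579,-.182,.042))
for cn,k in ks.items():
    P=cloud(k).reshape(-1,3)
    for n,(x,y,h) in G.items():
        m=(np.hypot(P[:,0]-x,P[:,1]-y)<.04)&(P[:,2]>.03)&(P[:,2]<.08); q=P[m]; t=q[q[:,2]>q[:,2].max()-.02]
        e=[(np.percentile(q[:,i],2)+np.percentile(q[:,i],98))/2 for i in(0,1)]
        print(cn,n,m.sum(),"box",np.round(e,3),"topmean",t.mean(0).round(3),"zmax",q[:,2].max().round(3))
    for n,(x,y) in dict(white=(.555,.061),steel=(.52,.237),black=(.485,.427)).items():
        m=(abs(P[:,0]-x)<.105)&(abs(P[:,1]-y)<.1)&(P[:,2]>.055)&(P[:,2]<.075); q=P[m]
        q=q[np.hypot(q[:,0]-x,q[:,1]-y)<.14]
        r=cv2.minAreaRect(q[:,:2].astype(np.float32)*1000); print(cn,n,m.sum(),np.round(r[0],0),np.round(r[1]),round(r[2],1))
E
```

```text
top red_tomato 426 box [ 0.462 -0.121] topmean [ 0.462 -0.121  0.056] zmax 0.066
top yellow_tomato 425 box [ 0.549 -0.286] topmean [ 0.549 -0.286  0.056] zmax 0.067
top brown_onion 464 box [ 0.457 -0.233] topmean [ 0.457 -0.233  0.059] zmax 0.072
top red_onion 470 box [ 0.441 -0.322] topmean [ 0.441 -0.322  0.06 ] zmax 0.074
top mushroom 318 box [ 0.566 -0.187] topmean [ 0.565 -0.186  0.051] zmax 0.061
top white 1875 [548.  70.] [187. 184.] 0.5
top steel 1817 [522. 237.] [192. 201.] 0.5
top black 1750 [497. 419.] [165. 176.] 87.2
scene red_tomato 334 box [ 0.47  -0.116] topmean [ 0.471 -0.116  0.055] zmax 0.065
scene yellow_tomato 358 box [ 0.556 -0.282] topmean [ 0.557 -0.281  0.056] zmax 0.067
scene brown_onion 330 box [ 0.464 -0.228] topmean [ 0.465 -0.227  0.058] zmax 0.071
scene red_onion 319 box [ 0.449 -0.317] topmean [ 0.449 -0.317  0.059] zmax 0.072
scene mushroom 261 box [ 0.57  -0.183] topmean [ 0.574 -0.181  0.05 ] zmax 0.059
scene white 1451 [550.  71.] [187. 181.] 0.6
scene steel 1503 [516. 229.] [194. 202.] 5.7
scene black 1476 [497. 422.] [162. 183.] 87.1
```

```bash
python3 - <<'E'
from h import *
k=camera("top"); P=cloud(k)
m=((P[...,2]>.058)&(P[...,2]<.072)&(P[...,1]>-.05)&(P[...,1]<.56)&(P[...,0]>.35)&(P[...,0]<.68)).astype(np.uint8)
n,l,s,_=cv2.connectedComponentsWithStats(m)
for i in range(1,n):
    if s[i][4]>300:
        r=cv2.minAreaRect(P[l==i][:,:2].astype(np.float32)*1000); print(s[i],np.round(r[0]),np.round(r[1]),round(r[2],1))
E
```

```text
[ 228  200   72   79 1599] [553.  59.] [176. 162.] 0.7
[ 151  219   72   78 1639] [514. 235.] [163. 176.] 89.3
[  67  228   78   79 1674] [497. 419.] [164. 176.] 87.3
```

servo_tool:
  series:
    - [[0, 0, 0, 0, 0, 0.127, 0.7], [0, 0, 0, 0, 0, 0.127, 0.7], [40, -44, 0, 0, 0, 0, 0.7], [40, -44, 0, 0, 0, 0, 0.7], [40, -44, 0, 0, 0, 0, 0.7], [40, -44, 0, 0, 0, 0, 0.7], [40, -44, 10, 0, 0, 0, 0.7], [40, -44, 30, 0, 0, 0, 0.7], [38, -43, 30, 0, 0, 0, 0.7], [0, 0, 0, 0, 0, 0, 0.7], [0, 0, 0, 0, 0, 0, 0.7]]
  squeeze: 15

```text
time_s: 2.62
eef_pos: [0.4373, -0.327, 0.1597]
tcp_rot: [3.141, 0.0, -0.0]
force: [-0.2, -0.9, 0.5]
finger_gap: 0.0789
finger_force: 0.0
```

```bash
python3 - <<'E'
from h import *
w=camera("wrist"); cv2.imwrite("pics/w1.png",w["img"][:,:,::-1]); P=w["world_from_camera"]
print(P.round(3),w["fx"],w["cx"],w["cy"])
def fish(c,u,v,z):
    a=(u-c["cx"])/c["fx"];b=(v-c["cy"])/c["fy"];t=np.hypot(a,b);d=np.array([a/t*np.sin(t),b/t*np.sin(t),np.cos(t)])
    T=c["world_from_camera"];d=T[:3,:3]@d;o=T[:3,3];return o+d*(z-o[2])/d[2]
for n in list(H)[:5]:
    for r in place_of(n,"wrist")[:1]:
        u,v=r["location"][0]*560,r["location"][1]*420; print(n,r["confidence"],int(u),int(v),fish(w,u,v,H[n]).round(3))
E
```

```text
[[-0.    -0.97  -0.244  0.505]
 [-1.     0.    -0.001 -0.327]
 [ 0.001  0.244 -0.97   0.318]
 [ 0.     0.     0.     1.   ]] 325.19226210127806 283.3254675986595 211.63226611370735
red_tomato 0.61 81 189 [ 0.458 -0.124  0.038]
yellow_tomato 0.72 237 79 [ 0.551 -0.288  0.038]
brown_onion 0.95 175 188 [ 0.457 -0.23   0.042]
red_onion 0.77 276 205 [ 0.441 -0.321  0.042]
mushroom 0.75 131 74 [ 0.564 -0.187  0.036]
```

View pics/w1.png

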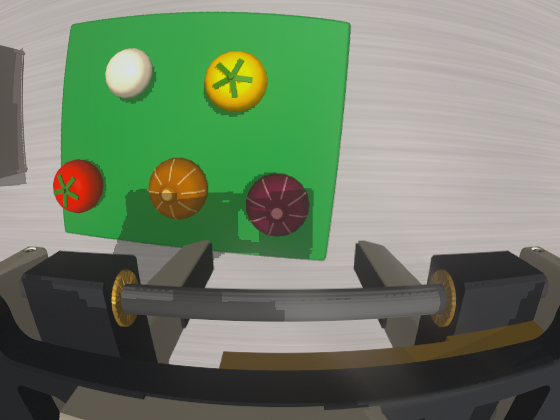

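servo_tool:
  series:
    - [[4, -5, 20, 0, 0, 0, 0.53], [0, 0, 25, 0, 0, 0, 0.53], [0, 0, 20, 0, 0, 0, 0.53], [0, 0, 0, 0, 0, 0, 0.53], [0, 0, 0, 0, 0, 0, 0.53]]

```text
time_s: 3.55
eef_pos: [0.4418, -0.3221, 0.0954]
tcp_rot: [3.141, -0.001, -0.001]
force: [0.4, -0.7, -0.4]
finger_gap: 0.0712
finger_force: 0.0
```

servo_tool:
  series:
    - [[0, 0, 20, 0, 0, 0, 0.53], [0, 0, 20, 0, 0, 0, 0.53], [0, 0, 15, 0, 0, 0, 0.53], [0, 0, 9, 0, 0, 0, 0.53], [0, 0, 0, 0, 0, 0, 0.53], [0, 0, 0, 0, 0, 0, -1], [0, 0, 0, 0, 0, 0, -1], [0, 0, 0, 0, 0, 0, -1], [0, 0, 0, 0, 0, 0, -1], [0, 0, 0, 0, 0, 0, -1], [0, 0, -10, 0, 0, 0, -1], [0, 0, -20, 0, 0, 0, -1], [0, 0, -30, 0, 0, 0, -1], [0, 0, -40, 0, 0, 0, -1], [0, 0, -30, 0, 0, 0, -1], [0, 0, 0, 0, 0, 0, -1]]

```text
time_s: 5.55
eef_pos: [0.4426, -0.3222, 0.1629]
tcp_rot: [3.139, -0.004, -0.0]
force: [-0.0, 0.5, -1.6]
finger_gap: 0.0551
finger_force: 15.0
```

servo_tool:
  series:
    - [[3, -25, 0, 0, 0, 0, -1], [3, -45, 0, 0, 0, 0, -1], [3, -45, 0, 0, 0, 0, -1], [3, -45, 0, 0, 0, 0, -1], [3, -45, 0, 0, 0, 0, -1], [3, -45, 0, 0, 0, 0, -1], [3, -45, 0, 0, 0, 0, -1], [3, -45, 0, 0, 0, 0, -1], [3, -45, 0, 0, 0, 0, -1], [3, -45, 0, 0, 0, 0, -1], [3, -45, 0, 0, 0, 0, -1], [3, -45, 0, 0, 0, 0, -1], [0, -25, 0, 0, 0, 0, -1], [0, -12, 0, 0, 0, 0, -1], [0, 0, 0, 0, 0, 0, -1], [0, 0, 0, 0, 0, 0, -1]]

```text
time_s: 7.55
eef_pos: [0.4776, 0.2336, 0.1602]
tcp_rot: [3.14, 0.001, -0.003]
force: [0.2, 0.2, -0.4]
finger_gap: 0.055
finger_force: 15.0
```

servo_tool:
  series:
    - [[0, 0, 20, 0, 0, 0, -1], [0, 0, 30, 0, 0, 0, -1], [0, 0, 30, 0, 0, 0, -1], [0, 0, 25, 0, 0, 0, -1], [0, 0, 15, 0, 0, 0, -1], [0, 0, 10, 0, 0, 0, -1], [0, 0, 5, 0, 0, 0, -1], [0, 0, 3, 0, 0, 0, -1], [0, 0, 0, 0, 0, 0, -1], [0, 0, 0, 0, 0, 0, -1]]

```text
time_s: 8.8
eef_pos: [0.4778, 0.2358, 0.023]
tcp_rot: [-3.141, -0.001, -0.0]
force: [-0.4, -0.3, -0.6]
finger_gap: 0.0551
finger_force: 15.0
```

servo_tool:
  series:
    - [[0, 0, 2, 0, 0, 0, -1], [0, 0, 1, 0, 0, 0, -1], [0, 0, 0, 0, 0, 0, -1], [0, 0, 0, 0, 0, 0, 0.1], [0, 0, 0, 0, 0, 0, 0.3], [0, 0, 0, 0, 0, 0, 0.55], [0, 0, 0, 0, 0, 0, 0.55], [0, 0, -10, 0, 0, 0, 0.55], [0, 0, -25, 0, 0, 0, 0.55], [0, 0, -35, 0, 0, 0, 0.55], [0, 0, -40, 0, 0, 0, 0.55], [0, 0, -30, 0, 0, 0, 0.55]]

```text
time_s: 10.3
eef_pos: [0.4779, 0.2358, 0.1621]
tcp_rot: [-3.14, -0.002, -0.0]
force: [-0.3, 0.3, -0.8]
finger_gap: 0.0718
finger_force: 0.0
```

servo_tool:
  series:
    - [[-2, 25, 0, 0, 0, 0, 0.6], [-2, 45, 0, 0, 0, 0, 0.6], [-2, 45, 0, 0, 0, 0, 0.6], [-2, 45, 0, 0, 0, 0, 0.6], [-2, 45, 0, 0, 0, 0, 0.6], [-2, 45, 0, 0, 0, 0, 0.6], [-2, 45, 0, 0, 0, 0, 0.6], [-2, 45, 0, 0, 0, 0, 0.6], [-2, 45, 0, 0, 0, 0, 0.6], [-2, 45, 0, 0, 0, 0, 0.6], [-1, 25, 20, 0, 0, 0, 0.6], [0, 12, 25, 0, 0, 0, 0.6], [0, 0, 20, 0, 0, 0, 0.6], [0, 0, 0, 0, 0, 0, 0.6], [0, 0, 0, 0, 0, 0, 0.6]]

```text
time_s: 12.18
eef_pos: [0.4571, -0.2314, 0.0955]
tcp_rot: [3.141, -0.001, 0.0]
force: [-0.3, -0.1, -0.6]
finger_gap: 0.0744
finger_force: 0.0
```

```bash
python3 - <<'E'
from h import *
w=camera("top"); cv2.imwrite("pics/t2.png",w["img"][:,:,::-1])
for n in list(H)[:5]:
    for r in place_of(n,"top")[:1]:
        u,v=r["location"][0]*560,r["location"][1]*420; print(n,r["confidence"],int(u),int(v),px2w(w,u,v,H[n]-(.012 if n=="red_onion" else 0)).round(3))
E
```

```text
red_tomato 0.69 343 275 [ 0.465 -0.125  0.038]
yellow_tomato 0.95 408 237 [ 0.549 -0.283  0.038]
red_onion 0.88 190 271 [0.482 0.233 0.03 ]
mushroom 0.55 367 227 [ 0.575 -0.187  0.036]
```

View pics/t2.png

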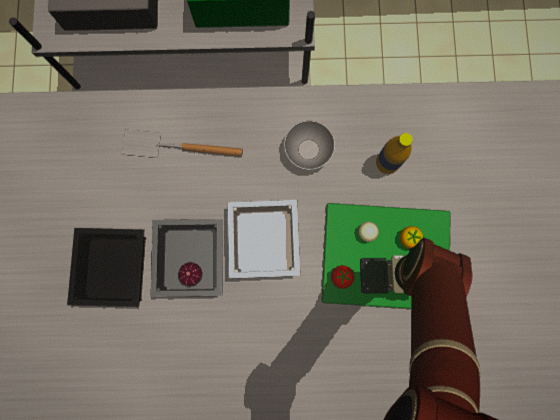

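The red onion sits upright in the steel pan at about (190,273), and nothing else has moved. Brown onion next.

servo_tool:
  series:
    - [[0, 0, 20, 0, 0, 0, 0.6], [0, 0, 20, 0, 0, 0, 0.6], [0, 0, 15, 0, 0, 0, 0.6], [0, 0, 9, 0, 0, 0, 0.6], [0, 0, 0, 0, 0, 0, 0.6], [0, 0, 0, 0, 0, 0, -1], [0, 0, 0, 0, 0, 0, -1], [0, 0, 0, 0, 0, 0, -1], [0, 0, 0, 0, 0, 0, -1], [0, 0, 0, 0, 0, 0, -1], [0, 0, -10, 0, 0, 0, -1], [0, 0, -20, 0, 0, 0, -1], [0, 0, -30, 0, 0, 0, -1], [0, 0, -40, 0, 0, 0, -1], [0, 0, -30, 0, 0, 0, -1], [0, 0, 0, 0, 0, 0, -1]]

```text
time_s: 14.48
eef_pos: [0.4576, -0.2319, 0.1627]
tcp_rot: [3.14, -0.005, -0.0]
force: [0.6, -1.0, -1.1]
finger_gap: 0.0554
finger_force: 15.0
```

servo_tool:
  series:
    - [[4, -25, 0, 0, 0, 0, -1], [8, -45, 0, 0, 0, 0, -1], [10, -45, 0, 0, 0, 0, -1], [10, -45, 0, 0, 0, 0, -1], [10, -45, 0, 0, 0, 0, -1], [10, -45, 0, 0, 0, 0, -1], [10, -45, 0, 0, 0, 0, -1], [10, -45, 0, 0, 0, 0, -1], [10, -45, 0, 0, 0, 0, -1], [8, -45, 0, 0, 0, 0, -1], [2, -25, 0, 0, 0, 0, -1], [0, -11, 0, 0, 0, 0, -1], [0, 0, 0, 0, 0, 0, -1], [0, 0, 0, 0, 0, 0, -1]]

```text
time_s: 16.23
eef_pos: [0.5486, 0.2324, 0.1602]
tcp_rot: [3.14, 0.001, -0.003]
force: [-1.0, -1.0, -1.0]
finger_gap: 0.0549
finger_force: 15.0
```

servo_tool:
  series:
    - [[0, 0, 20, 0, 0, 0, -1], [0, 0, 30, 0, 0, 0, -1], [0, 0, 30, 0, 0, 0, -1], [0, 0, 25, 0, 0, 0, -1], [0, 0, 15, 0, 0, 0, -1], [0, 0, 10, 0, 0, 0, -1], [0, 0, 5, 0, 0, 0, -1], [0, 0, 3, 0, 0, 0, -1], [0, 0, 2, 0, 0, 0, -1], [0, 0, 1, 0, 0, 0, -1], [0, 0, 0, 0, 0, 0, -1]]

```text
time_s: 17.6
eef_pos: [0.5487, 0.2347, 0.0198]
tcp_rot: [-3.141, -0.0, -0.0]
force: [0.3, 1.3, -1.3]
finger_gap: 0.0552
finger_force: 15.0
```

servo_tool:
  series:
    - [[0, 0, 0, 0, 0, 0, 0.1], [0, 0, 0, 0, 0, 0, 0.3], [0, 0, 0, 0, 0, 0, 0.55], [0, 0, 0, 0, 0, 0, 0.55], [0, 0, -10, 0, 0, 0, 0.55], [0, 0, -25, 0, 0, 0, 0.55], [0, 0, -35, 0, 0, 0, 0.55], [0, 0, -40, 0, 0, 0, 0.55], [0, 0, -30, 0, 0, 0, 0.55]]

```text
time_s: 18.73
eef_pos: [0.5491, 0.2348, 0.1623]
tcp_rot: [-3.14, -0.002, -0.0]
force: [0.5, -0.4, 0.1]
finger_gap: 0.0724
finger_force: 0.0
```

servo_tool:
  series:
    - [[-10, 25, 0, 0, 0, 0, 0.6], [-10, 45, 0, 0, 0, 0, 0.6], [-10, 45, 0, 0, 0, 0, 0.6], [-10, 45, 0, 0, 0, 0, 0.6], [-10, 45, 0, 0, 0, 0, 0.6], [-10, 45, 0, 0, 0, 0, 0.6], [-10, 45, 0, 0, 0, 0, 0.6], [-10, 35, 0, 0, 0, 0, 0.6], [-7, 25, 20, 0, 0, 0, 0.6], [0, 0, 25, 0, 0, 0, 0.6], [0, 0, 20, 0, 0, 0, 0.6], [0, 0, 0, 0, 0, 0, 0.6], [0, 0, 0, 0, 0, 0, 0.6]]

```text
time_s: 20.35
eef_pos: [0.4622, -0.1205, 0.0955]
tcp_rot: [3.141, -0.002, -0.0]
force: [0.3, 0.5, -0.4]
finger_gap: 0.0741
finger_force: 0.0
```

servo_tool:
  series:
    - [[-1, 1, 20, 0, 0, 0, 0.6], [0, 0, 20, 0, 0, 0, 0.6], [0, 0, 15, 0, 0, 0, 0.6], [0, 0, 12, 0, 0, 0, 0.6], [0, 0, 0, 0, 0, 0, 0.6], [0, 0, 0, 0, 0, 0, -1], [0, 0, 0, 0, 0, 0, -1], [0, 0, 0, 0, 0, 0, -1], [0, 0, 0, 0, 0, 0, -1], [0, 0, 0, 0, 0, 0, -1], [0, 0, -10, 0, 0, 0, -1], [0, 0, -20, 0, 0, 0, -1], [0, 0, -30, 0, 0, 0, -1], [0, 0, -40, 0, 0, 0, -1], [0, 0, -30, 0, 0, 0, -1], [0, 0, 0, 0, 0, 0, -1]]

```text
time_s: 22.35
eef_pos: [0.4617, -0.1218, 0.1597]
tcp_rot: [3.14, -0.005, -0.0]
force: [-0.5, -0.5, -1.7]
finger_gap: 0.0533
finger_force: 15.0
```

servo_tool:
  series:
    - [[10, -25, 0, 0, 0, 0, -1], [12, -40, 0, 0, 0, 0, -1], [12, -40, 0, 0, 0, 0, -1], [12, -40, 0, 0, 0, 0, -1], [10, -25, 0, 0, 0, 0, -1], [0, -10, 0, 0, 0, 0, -1], [0, 0, 0, 0, 0, 0, -1], [0, 0, 0, 0, 0, 0, -1]]

```text
time_s: 23.35
eef_pos: [0.5159, 0.0567, 0.1572]
tcp_rot: [3.14, 0.001, -0.003]
force: [-0.6, -0.1, 0.1]
finger_gap: 0.053
finger_force: 15.0
```

servo_tool:
  series:
    - [[0, 0, 20, 0, 0, 0, -1], [0, 0, 30, 0, 0, 0, -1], [0, 0, 30, 0, 0, 0, -1], [0, 0, 25, 0, 0, 0, -1], [0, 0, 15, 0, 0, 0, -1], [0, 0, 10, 0, 0, 0, -1], [0, 0, 5, 0, 0, 0, -1], [0, 0, 3, 0, 0, 0, -1], [0, 0, 1, 0, 0, 0, -1], [0, 0, 1, 0, 0, 0, -1], [0, 0, 0, 0, 0, 0, -1]]

```text
time_s: 24.72
eef_pos: [0.5167, 0.0586, 0.0178]
tcp_rot: [-3.141, -0.0, -0.0]
force: [-0.2, 0.7, -0.0]
finger_gap: 0.0533
finger_force: 15.0
```

servo_tool:
  series:
    - [[0, 0, 0, 0, 0, 0, 0.1], [0, 0, 0, 0, 0, 0, 0.3], [0, 0, 0, 0, 0, 0, 0.55], [0, 0, 0, 0, 0, 0, 0.55], [0, 0, -10, 0, 0, 0, 0.55], [0, 0, -25, 0, 0, 0, 0.55], [0, 0, -35, 0, 0, 0, 0.55], [0, 0, -40, 0, 0, 0, 0.55], [0, 0, -30, 0, 0, 0, 0.55], [0, 0, 0, 0, 0, 0, 0.55]]

```text
time_s: 25.98
eef_pos: [0.5182, 0.0588, 0.1605]
tcp_rot: [-3.141, -0.006, -0.0]
force: [0.8, -0.4, -1.1]
finger_gap: 0.0718
finger_force: 0.0
```

servo_tool:
  series:
    - [[4, 25, 0, 0, 0, 0, 0.65], [5, 45, 0, 0, 0, 0, 0.65], [5, 45, 0, 0, 0, 0, 0.65], [5, 45, 0, 0, 0, 0, 0.65], [5, 45, 0, 0, 0, 0, 0.65], [5, 45, 0, 0, 0, 0, 0.65], [3, 45, 0, 0, 0, 0, 0.65], [0, 35, 10, 0, 0, 0, 0.65], [0, 15, 20, 0, 0, 0, 0.65], [0, 0, 20, 0, 0, 0, 0.65], [0, 0, 13, 0, 0, 0, 0.65], [0, 0, 0, 0, 0, 0, 0.65], [0, 0, 0, 0, 0, 0, 0.65]]

```text
time_s: 27.6
eef_pos: [0.5491, -0.2858, 0.0949]
tcp_rot: [-3.142, -0.001, 0.001]
force: [-0.0, -0.0, 0.7]
finger_gap: 0.0766
finger_force: 0.0
```

```bash
python3 - <<'E'
from h import *
w=camera("top"); s=camera("scene"); cv2.imwrite("pics/t3.png",np.hstack([w["img"][190:320,60:460],s["img"][110:240,110:510]])[:,:,::-1])
E
```

```text
(no output)
```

View pics/t3.png

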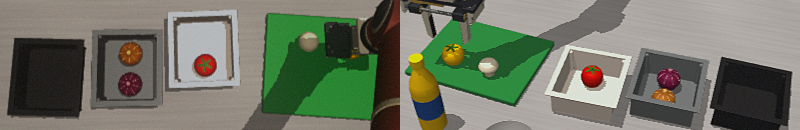

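Both onions stand in the steel pan (crop 131,53 and 129,84), and the red tomato is in the white pan (crop 205,64). The gripper is over the yellow tomato, so I'll carry on.

servo_tool:
  series:
    - [[0, 0, 20, 0, 0, 0, 0.65], [0, 0, 20, 0, 0, 0, 0.65], [0, 0, 15, 0, 0, 0, 0.65], [0, 0, 11, 0, 0, 0, 0.65], [0, 0, 0, 0, 0, 0, 0.65], [0, 0, 0, 0, 0, 0, -1], [0, 0, 0, 0, 0, 0, -1], [0, 0, 0, 0, 0, 0, -1], [0, 0, 0, 0, 0, 0, -1], [0, 0, 0, 0, 0, 0, -1], [0, 0, -10, 0, 0, 0, -1], [0, 0, -20, 0, 0, 0, -1], [0, 0, -30, 0, 0, 0, -1], [0, 0, -40, 0, 0, 0, -1], [0, 0, -30, 0, 0, 0, -1], [0, 0, 0, 0, 0, 0, -1]]

```text
time_s: 29.7
eef_pos: [0.55, -0.2872, 0.1614]
tcp_rot: [3.139, -0.005, -0.0]
force: [0.0, 0.3, -1.8]
finger_gap: 0.053
finger_force: 15.0
```

servo_tool:
  series:
    - [[4, -25, 0, 0, 0, 0, -1], [5, -40, 0, 0, 0, 0, -1], [5, -40, 0, 0, 0, 0, -1], [5, -40, 0, 0, 0, 0, -1], [5, -40, 0, 0, 0, 0, -1], [5, -40, 0, 0, 0, 0, -1], [5, -40, 0, 0, 0, 0, -1], [5, -40, 0, 0, 0, 0, -1], [0, -30, 0, 0, 0, 0, -1], [0, -10, 0, 0, 0, 0, -1], [0, 0, 0, 0, 0, 0, -1], [0, 0, 0, 0, 0, 0, -1]]

```text
time_s: 31.2
eef_pos: [0.5874, 0.056, 0.1583]
tcp_rot: [3.14, 0.001, -0.003]
force: [0.5, -0.2, -0.4]
finger_gap: 0.0531
finger_force: 15.0
```

servo_tool:
  series:
    - [[0, 0, 20, 0, 0, 0, -1], [0, 0, 30, 0, 0, 0, -1], [0, 0, 30, 0, 0, 0, -1], [0, 0, 25, 0, 0, 0, -1], [0, 0, 15, 0, 0, 0, -1], [0, 0, 10, 0, 0, 0, -1], [0, 0, 5, 0, 0, 0, -1], [0, 0, 3, 0, 0, 0, -1], [0, 0, 2, 0, 0, 0, -1], [0, 0, 1, 0, 0, 0, -1], [0, 0, 0, 0, 0, 0, -1]]

```text
time_s: 32.58
eef_pos: [0.5876, 0.0586, 0.0178]
tcp_rot: [-3.141, -0.0, -0.0]
force: [0.7, 0.4, -0.7]
finger_gap: 0.0534
finger_force: 15.0
```

servo_tool:
  series:
    - [[0, 0, 0, 0, 0, 0, 0.1], [0, 0, 0, 0, 0, 0, 0.3], [0, 0, 0, 0, 0, 0, 0.55], [0, 0, 0, 0, 0, 0, 0.55], [0, 0, -10, 0, 0, 0, 0.55], [0, 0, -25, 0, 0, 0, 0.55], [0, 0, -35, 0, 0, 0, 0.55], [0, 0, -40, 0, 0, 0, 0.55], [0, 0, -30, 0, 0, 0, 0.55], [0, 0, 0, 0, 0, 0, 0.55]]

```text
time_s: 33.83
eef_pos: [0.5895, 0.0587, 0.1609]
tcp_rot: [-3.141, -0.007, -0.0]
force: [-0.3, -0.2, -0.3]
finger_gap: 0.0715
finger_force: 0.0
```

servo_tool:
  series:
    - [[-4, 25, 0, 0, 0, 0, 0.65], [-5, 45, 0, 0, 0, 0, 0.65], [-5, 45, 0, 0, 0, 0, 0.65], [-5, 45, 0, 0, 0, 0, 0.65], [-4, 45, 0, 0, 0, 0, 0.65], [0, 30, 0, 0, 0, 0, 0.65], [0, 11, 15, 0, 0, 0, 0.65], [0, 0, 15, 0, 0, 0, 0.65], [0, 0, 0, 0, 0, 0, 0.65], [0, 0, 0, 0, 0, 0, 0.65]]

```text
time_s: 35.08
eef_pos: [0.5649, -0.1855, 0.1273]
tcp_rot: [-3.14, 0.0, 0.003]
force: [0.6, -0.3, 0.3]
finger_gap: 0.0762
finger_force: 0.0
```

```bash
python3 - <<'E'
from h import *
w=camera("wrist"); cv2.imwrite("pics/w4.png",w["img"][:,:,::-1])
def fish(c,u,v,z):
    a=(u-c["cx"])/c["fx"];b=(v-c["cy"])/c["fy"];t=np.hypot(a,b);d=np.array([a/t*np.sin(t),b/t*np.sin(t),np.cos(t)])
    T=c["world_from_camera"];d=T[:3,:3]@d;o=T[:3,3];return o+d*(z-o[2])/d[2]
for r in place_of("mushroom","wrist"):
    u,v=r["location"][0]*560,r["location"][1]*420; print(r["confidence"],int(u),int(v),fish(w,u,v,.036).round(3))
E
```

```text
(no output)
```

View pics/w4.png

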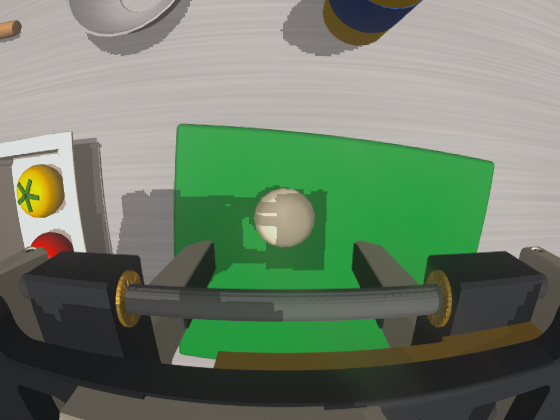

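The mushroom is at (284,217), centred between the fingers. The yellow and red tomatoes stand upright in the white pan.

servo_tool:
  series:
    - [[0, 1, 20, 0, 0, 0, 0.65], [0, 0, 30, 0, 0, 0, 0.65], [0, 0, 25, 0, 0, 0, 0.65], [0, 0, 15, 0, 0, 0, 0.65], [0, 0, 9, 0, 0, 0, 0.65], [0, 0, 0, 0, 0, 0, 0.65], [0, 0, 0, 0, 0, 0, -1], [0, 0, 0, 0, 0, 0, -1], [0, 0, 0, 0, 0, 0, -1], [0, 0, 0, 0, 0, 0, -1], [0, 0, 0, 0, 0, 0, -1], [0, 0, 0, 0, 0, 0, -1], [0, 0, -10, 0, 0, 0, -1], [0, 0, -20, 0, 0, 0, -1], [0, 0, -30, 0, 0, 0, -1], [0, 0, -40, 0, 0, 0, -1], [0, 0, -30, 0, 0, 0, -1], [0, 0, 0, 0, 0, 0, -1]]
  squeeze: 10

```text
time_s: 37.42
eef_pos: [0.5661, -0.1891, 0.1613]
tcp_rot: [3.14, -0.006, -0.0]
force: [-0.1, 0.2, -0.4]
finger_gap: 0.0466
finger_force: 10.0
```

servo_tool:
  series:
    - [[-4, -25, 0, 0, 0, 0, -1], [-5, -40, 0, 0, 0, 0, -1], [-5, -40, 0, 0, 0, 0, -1], [-5, -40, 0, 0, 0, 0, -1], [-5, -40, 0, 0, 0, 0, -1], [-5, -40, 0, 0, 0, 0, -1], [-5, -40, 0, 0, 0, 0, -1], [-5, -40, 0, 0, 0, 0, -1], [-5, -40, 0, 0, 0, 0, -1], [-5, -40, 0, 0, 0, 0, -1], [-5, -40, 0, 0, 0, 0, -1], [-5, -40, 0, 0, 0, 0, -1], [-5, -40, 0, 0, 0, 0, -1], [-4, -40, 0, 0, 0, 0, -1], [0, -40, 0, 0, 0, 0, -1], [0, -20, 0, 0, 0, 0, -1], [0, 0, 0, 0, 0, 0, -1], [0, 0, 0, 0, 0, 0, -1]]

```text
time_s: 39.67
eef_pos: [0.4967, 0.4145, 0.1575]
tcp_rot: [3.139, 0.001, -0.002]
force: [-0.5, -0.6, -0.1]
finger_gap: 0.0463
finger_force: 10.0
```

servo_tool:
  series:
    - [[0, -2, 20, 0, 0, 0, -1], [0, 0, 30, 0, 0, 0, -1], [0, 0, 30, 0, 0, 0, -1], [0, 0, 25, 0, 0, 0, -1], [0, 0, 15, 0, 0, 0, -1], [0, 0, 10, 0, 0, 0, -1], [0, 0, 5, 0, 0, 0, -1], [0, 0, 3, 0, 0, 0, -1], [0, 0, 2, 0, 0, 0, -1], [0, 0, 1, 0, 0, 0, -1], [0, 0, 0, 0, 0, 0, -1]]

```text
time_s: 41.05
eef_pos: [0.4967, 0.4187, 0.0178]
tcp_rot: [-3.141, -0.0, -0.0]
force: [1.2, -0.8, -0.2]
finger_gap: 0.0468
finger_force: 10.0
```

servo_tool:
  series:
    - [[0, 0, 0, 0, 0, 0, 0.05], [0, 0, 0, 0, 0, 0, 0.2], [0, 0, 0, 0, 0, 0, 0.5], [0, 0, 0, 0, 0, 0, 0.5], [0, 0, -10, 0, 0, 0, 0.5], [0, 0, -25, 0, 0, 0, 0.5], [0, 0, -35, 0, 0, 0, 0.5], [0, 0, -40, 0, 0, 0, 0.5], [0, 0, -40, 0, 0, 0, 0.5], [-20, -40, -20, 0, 0, 0, 0.5], [-20, -40, 0, 0, 0, 0, 0.5], [-20, -40, 0, 0, 0, 0, 0.5], [0, 0, 0, 0, 0, 0, 0.5], [0, 0, 0, 0, 0, 0, 0.5]]

```text
time_s: 42.8
eef_pos: [0.4372, 0.5378, 0.188]
tcp_rot: [3.141, -0.001, -0.001]
force: [-0.4, -0.8, 0.3]
finger_gap: 0.0696
finger_force: 0.0
```

```bash
python3 - <<'E'
from h import *
w=camera("top"); s=camera("scene"); cv2.imwrite("pics/t5.png",np.vstack([w["img"][120:320,60:460],s["img"][120:290,110:510]])[:,:,::-1])
E
```

```text
(no output)
```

View pics/t5.png

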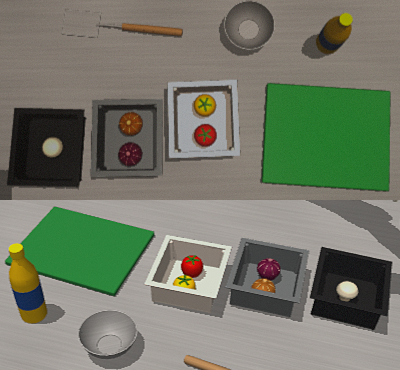

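The picture shows the mushroom upright in the black pan (52,147), the onions in the steel pan (131,124 and 130,154) and the tomatoes in the white pan (204,105 and 205,135). The bottle and bowl haven't moved, and the arm is clear.

```bash
python3 -c "
from workcell import env
print(env.job_done())"
```

```text
the job is handed in; nothing more can be done
None
```

Both tomatoes are in the white pan, both onions are in the steel pan and the mushroom is in the black pan, each set down gently; the bottle and bowl were untouched, and I handed the job in at about 43 s (no verdict was returned).

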